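# Unscrew the candy carousel's top cap, thread hand unknown

### The job

The candy carousel is coming apart for washing, so undo the gold screw cap on top of it; nobody remembers whether the thread is right- or left-handed, so try it both ways and feel which way it gives. Once it is loose, lift it straight off its stud and finish still holding it, upright and still, about 5 cm clear above the end of the stud: do not put it down or let go. Leave everything else on the table where it is.

Things in the scene. Friction and masses are not known exactly. Their poses are not given: they have to be found in the camera images.
- cap_center (a point): Centre, half-way up, of the gold ribbed screw cap on top of the carousel: a round upright knob, 44 mm in diameter, 38 mm high (lower 32 mm straight-sided, bevelled top, small red bead), brass, about 200 g, hollow below (bore 24 mm deep). Its rim rests on the carousel's collar. Grip it across its diameter from above, at any yaw. z is its axis, up.
- cap: The same cap, origin under its centre; at the start its x axis is within 6 degrees of the carousel's x. Thread hidden, right- or left-handed from case to case. Tightening it meets a hard stop within 3 to 20 degrees; loosening it turns freely, does not climb by itself, and lifts off at 60 to 100 degrees from its start (aim for 80), with a hard stop beyond. Before that it cannot be pulled off.
- seat (a point): Centre of the top face of the carousel's collar (50 mm in diameter), 225 mm above the table, on which the cap's rim rests. The threaded stud stands here under the cap: 30 mm across its threads, its end 22 mm above this point. z up.
- carousel: Three-tier plastic candy carousel, empty, standing fast; origin at the foot's centre on the table, axis upright. Its tiers are pale round dishes that turn on a thin centre tube: radii 125, 102 and 80 mm, rims at heights 50, 115 and 180 mm. Above 180 mm there are only the tube, the collar and the cap.
- dice_cup: Red dice shaker cup standing open side up, 80 mm wide, 96 mm high; origin at the centre of its underside. Leave alone.
- coaster: Round stainless coaster, 96 mm wide, 4 mm thick, the tea glass standing on it; origin under its centre. Leave alone.
- tea_glass: Waisted tea glass, 58 mm wide at the rim, 90 mm high, on the coaster; origin under its centre. Leave alone.
- lamp: Small battery lamp, aluminium base 104 mm wide with a toggle switch on it, cream shade 120 mm wide, 221 mm high in all; origin under its centre. Leave alone.
- die1: White die, 18 mm, lying on the table; origin at the centre of its underside. Leave alone.
- die2: White die, 18 mm, lying on the table; origin at the centre of its underside. Leave alone.
- die3: White die, 18 mm, lying on the table; origin at the centre of its underside. Leave alone.
- die4: White die, 18 mm, lying on the table; origin at the centre of its underside. Leave alone.
Not all that is in view belongs to the job. Of the things shaped like the cap, the brass one is meant.

How it is judged:
By the outcome, as a careful person would: the job done as asked, in the order asked, and still so for the second after the job is handed in, while the arm keeps its last pose, push and grip.
It also fails if it takes over 43 s, if anything falls off the work surface, if the arm or the gripper's body presses on something with over 40 N, if the wrist force passes 120 N, or if a joint passes its speed limit or range.

### The arm

A 6-joint arm with a two-finger parallel gripper is mounted at the origin on the work surface. World frame = base frame: x ahead of the robot, y to its left, z up, the work surface at z = 0. Lengths are in m, angles in rad, forces in N, time in s.
With the tool pointing down it reaches from about 0.375 to 0.975 m from the base axis. Payload 3.8 kg.
Tool frame: the origin (TCP) lies at the very end of the fingers, on their centre line; the grasp point (between the pads) lies 19 mm behind it (bot.tcp_to_grasp is the z of the grasp point in the tool frame, in m); z points along the fingers, y is the direction in which the jaws open and shut (so a half turn about z gives the same grasp; the last joint's range is limited). The gripper opens to 85 mm and grips with 20 to 120 N. Pads are 22 mm wide; open, the fingers measure 114 mm over their backs; the gripper's body (76 mm by 85 mm) begins 54 mm behind the grasp point. The pads swing forward as they close: fully open they stand 13 mm farther back than shut.
Start: joints at [-1.165, 0.264, 1.604, -0, 1.274, -0.037], TCP at [0.289, -0.61, 0.231] pointing down, gripper open.
Joint ranges: [-2.63, 2.63], [-0.94, 2.18], [0.31, 2.57], [-1.31, 4.45], [0, 2.66], [-2.55, 2.55]. Speed limits (rad/s): [2.57, 2.57, 3.14, 3.14, 3.14, 3.14].

### API

Orientations are given as a rotation vector (axis times angle).
In Python, from workcell import status, vision, job, bot gives the robot as it stands.
- The arm moves only by the tool apply_moves, never from a script. Its argument "deltas" is a list of rows, each a list of 7 numbers: the shift along the tool's x, y, z in m, then the turn, a rotation vector about the tool's x, y, z in rad, then the closure, from 0 (fully open) to 1 (shut). In form: [[x, y, z, rx, ry, rz, jaw], ...]. A call has 1 to 8 rows; each row is the pose to reach, as a shift and turn from the pose commanded when the call began, along the tool's axes at that moment; what a row does not reach only later rows make up. A row lasts 1/12 s, in which the tool goes at most 41.7 mm and 7.16 degrees, less where a joint would pass 70% of its speed; a pose out of reach is approached as far as the arm can. A call with a gripper value outside its range is refused whole. The fingers move at their own pace and stop on an object; "squeeze" is the grip in N (left out, the last holds). Time passes only in rows, so rows that repeat a pose let the fingers close. It gives the time, the measured TCP pose, the force and the opening at its end, in the units of the state.
- status.read_state(): the state, without advancing time (a new reading comes with each control period).
- vision.read_camera(name): name is "scene" or "top" or "wrist"; returns the picture (384x512x3 uint8, red, green, blue); there is no depth.
- vision.get_calibration(name): a dict with "fov_y" (degrees; the focal length in pixels is half the picture's height over the tangent of half this angle, whatever the lens; pixels are square), "cx", "cy" (the principal point, pixels), "R" (3x3) and "t" (3): a world point X has camera coordinates R X + t; the wrist camera has in their place "tool_from_camera" (4x4, takes a point from camera to tool coordinates, whose origin is the TCP and whose axes are the flange's). Camera axes: x right, y down, z forward; pixel columns grow to the right and rows downward; lengths in m; the calibration is good to about 2 mm. A picture is of the moment at which its call begins: read the wrist's pose just before it. get_calibration takes no time and is no camera call.
- job.finish_job(): hands the job in, once; it reports no verdict.
The state is a dict: "time": time; "q": joint angles; "joint_vel": joint speeds; "joint_torque": joint torques, N m; "tool_pos": TCP position; "tcp_rot": TCP orientation; "wrist_force": force on the tool from outside, world axes, zero at the start; "torque": the same for the moment, N m; "width": opening from 0.0 (shut) to 1.0 (fully open).
Only numpy, scipy, OpenCV 4.12 (cv2) and the standard library are available. Lean on these libraries where they do the work, as an engineer would, in place of code of your own. Each camera call takes 0.05 s, during which the arm holds its last target. There are 200 camera calls.

## Working session

There is one attempt and no reset: what is moved stays moved. The work goes in short steps, Python scripts to look and compute and a tool call to move; the robot and the scene stay as the last step left them, time stands still between calls to the robot, and variables do not carry over. Pictures are saved under pics/ and viewed, about 8 in all and at most 12, crops included, and the job is handed in when it is done.

Besides the shell and the picture viewer there is one more tool, called after ">>>" as name(argument=value, ...) on one line, values as JSON. apply_moves: Moves the arm, as the interface text tells. Its arguments: {"type":"object","properties":{"deltas":{"type":"array","items":{"type":"array","items":{"type":"number"}}},"squeeze":{"type":"number"}},"required":["deltas"]}

```bash
mkdir -p pics
python3 - <<'E'
from workcell import status, vision, job, bot
import cv2, numpy as np
s=status.read_state(); print(s, bot.tcp_to_grasp)
a=vision.read_camera("scene"); b=vision.read_camera("top")
cv2.imwrite("pics/scene.png",a[...,::-1]);cv2.imwrite("pics/top.png",b[...,::-1])
for n in("scene","top","wrist"): print(n,vision.get_calibration(n))
E
```

```text
{'time': 0.0, 'q': array([-1.16491754e+00,  2.64770227e-01,  1.60536800e+00, -2.21264057e-05,
        1.27367506e+00, -3.69193767e-02]), 'joint_vel': array([-6.89494202e-04, -1.07100260e-03, -5.86507154e-04, -1.60062001e-05,
        4.50221801e-04,  3.37463990e-04]), 'joint_torque': array([ 1.30152605e-05, -5.15116417e+01, -3.67315793e+01, -2.05498659e-04,
        1.28521599e-02,  2.37003871e-05]), 'tool_pos': array([ 0.28891234, -0.60924827,  0.22995374]), 'tcp_rot': array([-3.06278187e+00, -6.89408738e-01,  6.72043073e-04]), 'wrist_force': array([0.24459123, 0.26291005, 0.29571135]), 'torque': array([-0.00800102, -0.04344027, -0.03991309]), 'width': 1.0007733982645377} -0.0187
scene {'fov_y': 55.54711273236191, 'cx': 254.25909574428803, 'cy': 188.49401206129951, 'R': array([[ 0.72692386,  0.68663996,  0.01035692],
       [ 0.51956119, -0.54005589, -0.66211465],
       [-0.44904106,  0.48668799, -0.74933098]]), 't': array([-0.37028535, -0.14332675,  1.27189624])}
top {'fov_y': 57.352335859349125, 'cx': 255.3561188407528, 'cy': 188.07362540591387, 'R': array([[ 0.00923832, -0.99995336, -0.00281577],
       [-0.98627468, -0.00864764, -0.16488627],
       [ 0.16485423,  0.00430039, -0.98630857]]), 't': array([0.01951026, 0.50365412, 1.29768757])}
wrist {'fov_y': 62.45492207050189, 'cx': 260.54788052098866, 'cy': 189.80593936296964, 'tool_from_camera': array([[ 7.48327701e-05, -9.64244601e-01, -2.65013856e-01,
         6.81669132e-02],
       [ 9.99999997e-01,  7.36116737e-05,  1.45392809e-05,
        -9.39624226e-04],
       [ 5.48869039e-06, -2.65013856e-01,  9.64244604e-01,
        -1.42451242e-01],
       [ 0.00000000e+00,  0.00000000e+00,  0.00000000e+00,
         1.00000000e+00]])}
```

View pics/scene.png

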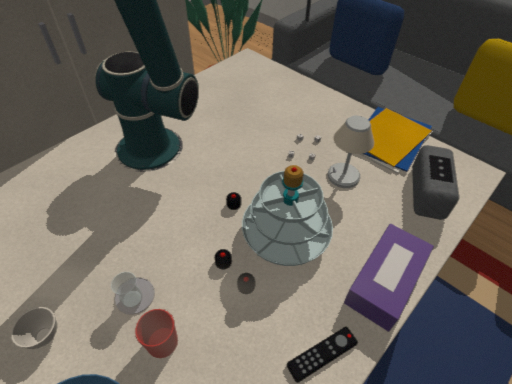

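View pics/top.png

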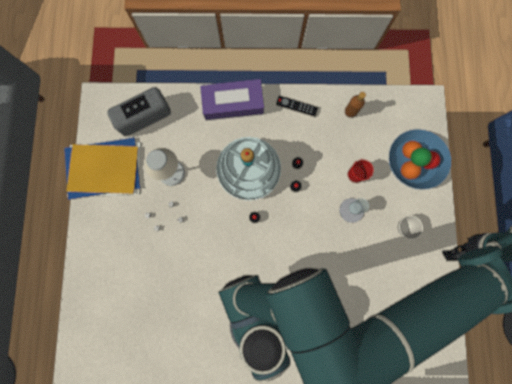

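The scene view shows the gold cap at about (293,177) on the carousel, with the lamp behind it and the dark lookalikes on the table. In the top view the cap is at about (247,155). Next I localise it by colour and fit the cap model to both views.

```bash
cat > h.py <<'E'
import numpy as np, cv2
from scipy.optimize import least_squares
from scipy.spatial.transform import Rotation as Rot
def cap_pts(x,y,z0):
    a=np.linspace(0,2*np.pi,40,endpoint=False); c=np.c_[np.cos(a),np.sin(a)]
    return np.vstack([np.c_[x+r*c[:,0],y+r*c[:,1],np.full(40,z0+z)] for r,z in((.022,0),(.022,.032),(.016,.038))])
def proj(c,P,R=None,t=None):
    R=c["R"] if R is None else R; t=c["t"] if t is None else t
    p=P@np.array(R).T+t; f=192/np.tan(np.radians(c["fov_y"]/2))
    return p[:,:2]/p[:,2:]*f+[c["cx"],c["cy"]]
def hullc(p):
    m=cv2.moments(cv2.convexHull(p.astype(np.float32))); return np.array([m["m10"],m["m01"]])/m["m00"]
def blob(im,c,r):
    hsv=cv2.cvtColor(im,cv2.COLOR_RGB2HSV); m=cv2.inRange(hsv,(5,110,50),(28,255,255))
    k=np.zeros_like(m); cv2.circle(k,c,r,255,-1); m&=k
    m=cv2.morphologyEx(m,cv2.MORPH_CLOSE,np.ones((5,5)))
    M=cv2.moments(m,True); return np.array([M["m10"],M["m01"]])/M["m00"],M["m00"],cv2.boundingRect(m)
E
python3 - <<'E'
from h import *
from workcell import vision,status
cal={n:vision.get_calibration(n) for n in("scene","top")}
obs={}
for n,c in(("scene",(293,177)),("top",(247,155))):
    im=cv2.imread(f"pics/{n}.png")[...,::-1].copy(); obs[n]=blob(im,c,16); print(n,obs[n])
def res(v): return np.hstack([hullc(proj(cal[n],cap_pts(*v)))-obs[n][0] for n in cal])
r=least_squares(res,[.75,0,.225]);print(r.x,r.fun)
r2=least_squares(lambda v:res([*v,.225]),[.75,0]);print(r2.x,r2.fun)
for n in cal:print(cv2.boundingRect(proj(cal[n],cap_pts(*r2.x,.225)).astype(np.float32)))
s=status.read_state();T=Rot.from_rotvec(s["tcp_rot"]).as_matrix();print(T.round(3))
print("shift in tool",T.T@(np.r_[r2.x,.30]-s["tool_pos"]))
E
```

```text
scene (array([292.8173913 , 175.75652174]), 345.0, (284, 165, 19, 22))
top (array([246.72727273, 154.7107438 ]), 121.0, (241, 149, 12, 13))
[0.58077915 0.05252683 0.22546759] [ 0.00938056 -0.00067917  0.0086548   0.00854969]
[0.58068389 0.05272331] [ 0.01323393  0.0722697  -0.0476358   0.07291891]
(282, 164, 21, 24)
(239, 147, 15, 16)
[[ 0.904  0.428 -0.001]
 [ 0.428 -0.904  0.002]
 [ 0.    -0.002 -1.   ]]
shift in tool [ 0.54723451 -0.47332926 -0.06889444]
```

>>> apply_moves(deltas=[[0,0,-0.04,0,0,0,0],[0.03,-0.025,-0.08,0,0,-0.1,0],[0.547,-0.473,-0.13,0,0,-1.25,0],[0.547,-0.473,-0.13,0,0,-1.25,0],[0.547,-0.473,-0.13,0,0,-1.25,0],[0.547,-0.473,-0.13,0,0,-1.25,0],[0.547,-0.473,-0.13,0,0,-1.25,0],[0.547,-0.473,-0.13,0,0,-1.25,0]])

```text
time: 0.77
tool_pos: [0.4018, -0.3534, 0.3224]
tcp_rot: [-2.502, -1.899, -0.0]
wrist_force: [0.7, -0.4, 0.8]
width: 1.0
```

```bash
cat > go.py <<'E'
from h import *
from workcell import status
import sys
tx,ty,tz,yaw=map(float,sys.argv[1:5])   # target TCP, yaw (deg) of tool x axis
s=status.read_state();T=Rot.from_rotvec(s["tcp_rot"]).as_matrix()
c,sn=np.cos(np.radians(yaw)),np.sin(np.radians(yaw))
D=np.array([[c,sn,0],[sn,-c,0],[0,0,-1]]).T
print("t",s["time"],"pos",s["tool_pos"].round(4),"yaw",np.degrees(np.arctan2(T[1,0],T[0,0])).round(2),"tilt",T[:,2].round(4),"q",s["q"].round(3),"F",s["wrist_force"].round(2),"M",s["torque"].round(3),"w",round(s["width"],3))
print("shift",(T.T@(np.array([tx,ty,tz])-s["tool_pos"])).round(4),"rot",Rot.from_matrix(T.T@D).as_rotvec().round(4))
E
python3 go.py .581 .053 .36 97
```

```text
t 0.7667 pos [ 0.4018 -0.3534  0.3224] yaw 74.4 tilt [-4.e-04  6.e-04 -1.e+00] q [-0.768 -0.046  1.78   0.     1.409 -0.496] F [ 0.71 -0.42  0.85] M [ 0.029 -0.02  -0.018] w 1.0
shift [ 0.4397  0.0633 -0.0375] rot [-0.0004 -0.0006 -0.3945]
```

>>> apply_moves(deltas=[[0.44,0.063,-0.038,0,0,-0.395,0],[0.44,0.063,-0.038,0,0,-0.395,0],[0.44,0.063,-0.038,0,0,-0.395,0],[0.44,0.063,-0.038,0,0,-0.395,0],[0.44,0.063,-0.038,0,0,-0.395,0],[0.44,0.063,-0.038,0,0,-0.395,0],[0.44,0.063,-0.038,0,0,-0.395,0],[0.44,0.063,-0.038,0,0,-0.395,0]])

```text
time: 1.43
tool_pos: [0.5373, -0.0502, 0.3509]
tcp_rot: [-2.087, -2.347, 0.001]
wrist_force: [0.9, -1.1, 0.8]
width: 1.002
```

```bash
python3 go.py .581 .053 .36 97
```

```text
t 1.4333 pos [ 0.5373 -0.0502  0.3509] yaw 96.71 tilt [-4.e-04 -1.e-04 -1.e+00] q [-0.139 -0.046  1.728 -0.     1.459 -0.256] F [ 0.86 -1.06  0.75] M [ 0.026 -0.058 -0.063] w 1.002
shift [ 0.0973  0.0555 -0.0091] rot [-0.0004  0.     -0.005 ]
```

>>> apply_moves(deltas=[[0.097,0.055,-0.009,0,0,0,0],[0.097,0.055,-0.009,0,0,0,0],[0.097,0.055,-0.009,0,0,0,0],[0.097,0.055,-0.009,0,0,0,0],[0.097,0.055,-0.009,0,0,0,0]])

```text
time: 1.85
tool_pos: [0.5805, 0.052, 0.3593]
tcp_rot: [-2.083, -2.35, 0.002]
wrist_force: [-1.2, -0.3, 0.1]
width: 1.001
```

```bash
python3 go.py .581 .053 .36 97
python3 - <<'E'
from h import *
from workcell import vision,status
s=status.read_state(); im=vision.read_camera("wrist"); c=vision.get_calibration("wrist")
W=np.eye(4);W[:3,:3]=Rot.from_rotvec(s["tcp_rot"]).as_matrix();W[:3,3]=s["tool_pos"]
C=np.linalg.inv(W@c["tool_from_camera"]); np.save("C.npy",C)
p=proj(c,cap_pts(.581,.053,.225),C[:3,:3],C[:3,3])
o=im[...,::-1].copy(); cv2.polylines(o,[cv2.convexHull(p.astype(np.int32))],True,(0,255,0),1)
cv2.imwrite("pics/wrist0.png",im[...,::-1]); cv2.imwrite("pics/w0.png",o)
u=tuple(int(v) for v in hullc(p)); print(u, blob(im,u,75))
E
```

```text
t 1.85 pos [0.5805 0.052  0.3593] yaw 96.89 tilt [-1.5e-03 -4.0e-04 -1.0e+00] q [ 0.047  0.038  1.63  -0.     1.475 -0.073] F [-1.19 -0.33  0.07] M [-0.025 -0.02  -0.011] w 1.001
shift [ 0.001   0.0006 -0.0007] rot [-0.0015  0.0002 -0.002 ]
(260, 186) (array([260.7019573 , 185.85809609]), 2248.0, (234, 158, 54, 57))
```

View pics/w0.png

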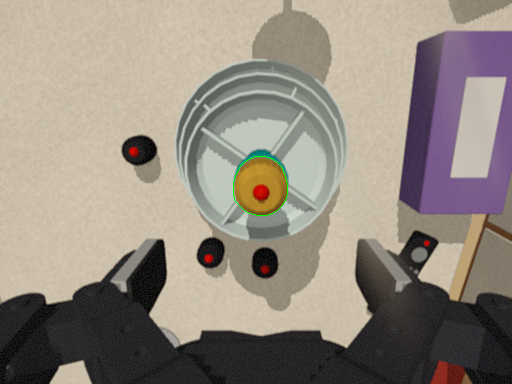

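The wrist view shows the cap at (261,186), within a pixel of the projected model, and the jaws straddle it clear of everything. Next I descend.

>>> apply_moves(deltas=[[0.001,0.0005,0.04,0,0,0,0],[0.001,0.0005,0.08,0,0,0,0],[0.001,0.0005,0.11,0,0,0,0],[0.001,0.0005,0.13,0,0,0,0],[0.001,0.0005,0.13,0,0,0,0],[0.001,0.0005,0.13,0,0,0,0]])

```text
time: 2.4
tool_pos: [0.5794, 0.0501, 0.2288]
tcp_rot: [-2.088, -2.344, 0.004]
wrist_force: [-0.2, -1.1, -0.3]
width: 0.997
```

```bash
python3 go.py .581 .053 .229 97
```

```text
t 2.4 pos [0.5794 0.0501 0.2288] yaw 96.6 tilt [-3.5e-03 -5.0e-04 -1.0e+00] q [ 0.044  0.092  1.809 -0.     1.244 -0.071] F [-0.19 -1.05 -0.28] M [ 0.044 -0.045 -0.004] w 0.997
shift [ 0.0027  0.0019 -0.0002] rot [-0.0035  0.0001 -0.007 ]
```

>>> apply_moves(deltas=[[0,0,0,0,0,0,0],[0,0,0,0,0,0,0]])

```text
time: 2.57
tool_pos: [0.5824, 0.0509, 0.2329]
tcp_rot: [2.087, 2.344, 0.005]
wrist_force: [-0.2, -0.0, 0.1]
width: 1.004
```

```bash
python3 go.py .581 .053 .229 97;python3 - <<'E'
from h import *
from workcell import vision,status
for i in range(3):
    s=status.read_state(); im=vision.read_camera("wrist"); c=vision.get_calibration("wrist")
    W=np.eye(4);W[:3,:3]=Rot.from_rotvec(s["tcp_rot"]).as_matrix();W[:3,3]=s["tool_pos"]
    C=np.linalg.inv(W@c["tool_from_camera"])
    print(s["tool_pos"].round(4),s["tcp_rot"].round(4))
u=hullc(proj(c,cap_pts(.581,.053,.225),C[:3,:3],C[:3,3])); b=blob(im,tuple(int(v) for v in u),140); print(u,b)
r=least_squares(lambda v:hullc(proj(c,cap_pts(*v,.225),C[:3,:3],C[:3,3]))-b[0],[.58,.05]);print(r.x)
cv2.imwrite("pics/w1.png",im[...,::-1])
E
```

```text
t 2.5667 pos [0.5824 0.0509 0.2329] yaw 96.65 tilt [ 4.4e-03  1.0e-04 -1.0e+00] q [ 0.045  0.09   1.804 -0.     1.243 -0.071] F [-0.25 -0.01  0.14] M [ 0.035  0.009 -0.061] w 1.004
shift [ 0.0022 -0.0011  0.0039] rot [ 0.0044  0.0005 -0.006 ]
[0.5824 0.0509 0.2329] [2.0866 2.3442 0.0047]
[0.5824 0.0512 0.2329] [2.0863 2.3444 0.0049]
[0.5823 0.0513 0.2327] [2.0861 2.3449 0.0046]
[256.47647471 256.99550565] (array([257.09344281, 254.51821441]), 8647.0, (189, 197, 121, 129))
[0.58112765 0.05427913]
```

View pics/w1.png

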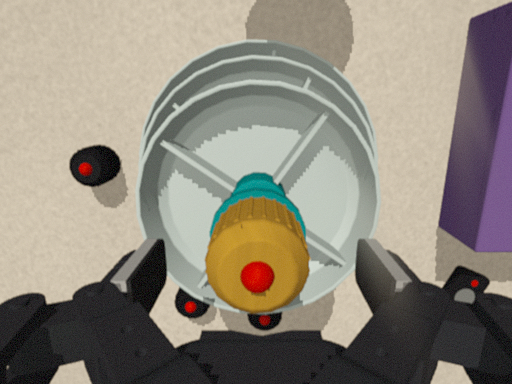

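The wrist view shows the jaws straddling the cap (centre ~(257,254)) symmetrically, with the collar below. I apply a small centring correction and settle.

>>> apply_moves(deltas=[[0.002,-0.001,0.002,0,0,0,0],[0.002,-0.001,0.002,0,0,0,0],[0.002,-0.001,0.002,0,0,0,0],[0.002,-0.001,0.002,0,0,0,0]])

```text
time: 3.05
tool_pos: [0.5795, 0.0536, 0.228]
tcp_rot: [-2.087, -2.348, 0.0]
wrist_force: [0.2, 0.5, -0.6]
width: 0.993
```

```bash
python3 go.py .581 .0535 .23 97
```

```text
t 3.05 pos [0.5795 0.0536 0.228 ] yaw 96.73 tilt [-1.e-04 -1.e-04 -1.e+00] q [ 0.049  0.091  1.812 -0.     1.239 -0.068] F [ 0.16  0.53 -0.59] M [0.025 0.029 0.054] w 0.993
shift [-0.0002  0.0014 -0.002 ] rot [-0.0001  0.0001 -0.0048]
```

>>> apply_moves(deltas=[[0,0.0007,-0.001,0,0,0,0.3],[0,0.0007,-0.001,0,0,0,0.5],[0,0.0007,-0.001,0,0,0,1],[0,0.0007,-0.001,0,0,0,1],[0,0.0007,-0.001,0,0,0,1],[0,0.0007,-0.001,0,0,0,1],[0,0.0007,-0.001,0,0,0,1],[0,0.0007,-0.001,0,0,0,1]], squeeze=60)

```text
time: 3.72
tool_pos: [0.5807, 0.0535, 0.2296]
tcp_rot: [2.087, 2.347, 0.001]
wrist_force: [1.2, 0.9, 3.9]
width: 0.492
```

```bash
python3 go.py .581 .0535 .23 97
```

```text
t 3.7167 pos [0.5807 0.0535 0.2296] yaw 96.7 tilt [ 1.1e-03  1.0e-04 -1.0e+00] q [ 0.049  0.092  1.808  0.     1.241 -0.068] F [1.18 0.86 3.91] M [ 0.03  -0.042  0.007] w 0.492
shift [-0.0001  0.0003 -0.0004] rot [ 0.0011  0.0001 -0.0052]
```

Gripped (width matches 44 mm). Next I try counter-clockwise from above (tool −rz), gently, and read the moment.

>>> apply_moves(deltas=[[0,0,0,0,0,-0.02,1],[0,0,0,0,0,-0.04,1],[0,0,0,0,0,-0.06,1],[0,0,0,0,0,-0.08,1],[0,0,0,0,0,-0.08,1]])

```text
time: 4.13
tool_pos: [0.5806, 0.0535, 0.2296]
tcp_rot: [1.989, 2.431, 0.001]
wrist_force: [-0.4, -0.3, 4.9]
width: 0.484
```

```bash
python3 go.py .581 .0535 .23 97
```

```text
t 4.1333 pos [0.5806 0.0535 0.2296] yaw 101.4 tilt [ 8.e-04  0.e+00 -1.e+00] q [ 0.049  0.092  1.808 -0.     1.241 -0.15 ] F [-0.36 -0.31  4.9 ] M [0.048 0.022 0.026] w 0.484
shift [-0.0001  0.0004 -0.0004] rot [0.0008 0.0001 0.0769]
```

>>> apply_moves(deltas=[[0,0,0,0,0,-0.03,1],[0,0,0,0,0,-0.06,1],[0,0,0,0,0,-0.09,1],[0,0,0,0,0,-0.09,1]])

```text
time: 4.47
tool_pos: [0.5805, 0.0535, 0.2296]
tcp_rot: [1.878, 2.518, 0.001]
wrist_force: [0.1, 0.1, 5.8]
width: 0.488
```

```bash
python3 go.py .581 .0535 .23 97
```

```text
t 4.4667 pos [0.5805 0.0535 0.2296] yaw 106.58 tilt [ 7.e-04 -0.e+00 -1.e+00] q [ 0.049  0.092  1.808 -0.     1.241 -0.24 ] F [0.1  0.1  5.76] M [-0.01  -0.008  0.032] w 0.488
shift [-0.0001  0.0005 -0.0004] rot [0.0007 0.0002 0.1673]
```

>>> apply_moves(deltas=[[0,0,0,0,0,-0.03,1],[0,0,0,0,0,-0.06,1],[0,0,0,0,0,-0.09,1],[0,0,0,0,0,-0.09,1]])

```text
time: 4.8
tool_pos: [0.5805, 0.0535, 0.2296]
tcp_rot: [1.762, 2.6, 0.001]
wrist_force: [-0.2, 0.3, 5.8]
width: 0.492
```

```bash
python3 go.py .581 .0535 .23 97
```

```text
t 4.8 pos [0.5805 0.0535 0.2296] yaw 111.74 tilt [ 7.e-04 -0.e+00 -1.e+00] q [ 0.049  0.092  1.808 -0.     1.241 -0.33 ] F [-0.22  0.28  5.77] M [-0.005  0.045  0.072] w 0.492
shift [-0.0001  0.0005 -0.0004] rot [6.000e-04 2.000e-04 2.573e-01]
```

>>> apply_moves(deltas=[[0,0,0,0,0,-0.03,1],[0,0,0,0,0,-0.06,1],[0,0,0,0,0,-0.09,1],[0,0,0,0,0,-0.12,1],[0,0,0,0,0,-0.12,1]])

```text
time: 5.22
tool_pos: [0.5805, 0.0535, 0.2296]
tcp_rot: [1.603, 2.701, 0.0]
wrist_force: [-0.7, -0.4, 4.9]
width: 0.488
```

```bash
python3 go.py .581 .0535 .23 97
```

```text
t 5.2167 pos [0.5805 0.0535 0.2296] yaw 118.62 tilt [ 6.e-04 -0.e+00 -1.e+00] q [ 0.049  0.092  1.808 -0.     1.241 -0.45 ] F [-0.67 -0.4   4.94] M [-0.022  0.017  0.056] w 0.488
shift [-0.0002  0.0004 -0.0004] rot [6.000e-04 2.000e-04 3.773e-01]
```

Free for 22° counter-clockwise with almost no moment. The task asks for both ways, so I return and feel the clockwise side too.

>>> apply_moves(deltas=[[0,0,0,0,0,0.1,1],[0,0,0,0,0,0.2,1],[0,0,0,0,0,0.3,1],[0,0,0,0,0,0.38,1],[0,0,0,0,0,0.4,1],[0,0,0,0,0,0.42,1],[0,0,0,0,0,0.42,1]])

```text
time: 5.8
tool_pos: [0.5807, 0.0535, 0.2296]
tcp_rot: [2.133, 2.305, 0.001]
wrist_force: [1.0, -0.0, 5.9]
width: 0.484
```

```bash
python3 go.py .581 .0535 .23 97
```

```text
t 5.8 pos [0.5807 0.0535 0.2296] yaw 94.44 tilt [ 0.001 -0.    -1.   ] q [ 0.049  0.092  1.808 -0.     1.241 -0.028] F [ 0.96 -0.04  5.94] M [-0.045 -0.014 -0.056] w 0.484
shift [-0.      0.0003 -0.0004] rot [ 0.001   0.0001 -0.0447]
```

>>> apply_moves(deltas=[[0,0,0,0,0,0.015,1],[0,0,0,0,0,0.03,1],[0,0,0,0,0,0.045,1],[0,0,0,0,0,0.06,1],[0,0,0,0,0,0.06,1]])

```text
time: 6.22
tool_pos: [0.5807, 0.0535, 0.2296]
tcp_rot: [2.201, 2.241, 0.001]
wrist_force: [-0.2, -0.4, 5.3]
width: 0.489
```

```bash
python3 go.py .581 .0535 .23 97
```

```text
t 6.2167 pos [0.5807 0.0535 0.2296] yaw 91.02 tilt [ 9.e-04 -0.e+00 -1.e+00] q [ 0.049  0.092  1.808 -0.     1.241  0.032] F [-0.24 -0.44  5.26] M [-0.04  -0.05  -0.041] w 0.489
shift [-0.      0.0003 -0.0004] rot [ 9.000e-04  1.000e-04 -1.045e-01]
```

>>> apply_moves(deltas=[[0,0,0,0,0,0.015,1],[0,0,0,0,0,0.03,1],[0,0,0,0,0,0.045,1],[0,0,0,0,0,0.06,1],[0,0,0,0,0,0.06,1]])

```text
time: 6.63
tool_pos: [0.5807, 0.0535, 0.2296]
tcp_rot: [2.267, 2.174, 0.001]
wrist_force: [0.8, 0.0, 5.0]
width: 0.492
```

```bash
python3 go.py .581 .0535 .23 97
```

```text
t 6.6333 pos [0.5807 0.0535 0.2296] yaw 87.6 tilt [ 1.1e-03 -1.0e-04 -1.0e+00] q [ 0.049  0.092  1.808 -0.     1.241  0.091] F [0.76 0.05 4.97] M [-0.04  -0.071  0.287] w 0.492
shift [-0.      0.0003 -0.0004] rot [ 0.0011  0.0002 -0.1641]
```

Moment jumps to +0.29 N m at about 9° clockwise. I nudge slightly further to confirm a hard stop.

>>> apply_moves(deltas=[[0,0,0,0,0,0.01,1],[0,0,0,0,0,0.015,1],[0,0,0,0,0,0.015,1]])

```text
time: 6.88
tool_pos: [0.5807, 0.0535, 0.2296]
tcp_rot: [2.282, 2.158, 0.001]
wrist_force: [1.3, 0.6, 4.5]
width: 0.488
```

```bash
python3 go.py .581 .0535 .23 97
```

```text
t 6.8833 pos [0.5807 0.0535 0.2296] yaw 86.8 tilt [ 1.1e-03 -3.0e-04 -1.0e+00] q [ 0.049  0.092  1.808 -0.     1.241  0.105] F [1.34 0.61 4.47] M [-0.009 -0.043  0.532] w 0.488
shift [-0.      0.0003 -0.0004] rot [ 0.0011  0.0003 -0.178 ]
```

Hard stop confirmed clockwise (0.53 N m), so the thread is right-handed and loosens counter-clockwise. I turn to about 80° from the start.

>>> apply_moves(deltas=[[0,0,0,0,0,-0.1,1],[0,0,0,0,0,-0.2,1],[0,0,0,0,0,-0.3,1],[0,0,0,0,0,-0.4,1],[0,0,0,0,0,-0.5,1],[0,0,0,0,0,-0.6,1],[0,0,0,0,0,-0.7,1],[0,0,0,0,0,-0.8,1]])

```text
time: 7.55
tool_pos: [0.5805, 0.0535, 0.2296]
tcp_rot: [1.257, 2.879, 0.0]
wrist_force: [0.3, -0.1, 4.5]
width: 0.491
```

>>> apply_moves(deltas=[[0,0,0,0,0,-0.1,1],[0,0,0,0,0,-0.2,1],[0,0,0,0,0,-0.3,1],[0,0,0,0,0,-0.4,1],[0,0,0,0,0,-0.5,1],[0,0,0,0,0,-0.6,1],[0,0,0,0,0,-0.6,1]])

```text
time: 8.13
tool_pos: [0.5804, 0.0533, 0.2296]
tcp_rot: [0.351, 3.122, -0.0]
wrist_force: [-1.1, -0.3, 5.6]
width: 0.489
```

```bash
python3 go.py .581 .0535 .23 176.7
```

```text
t 8.1333 pos [0.5804 0.0533 0.2296] yaw 167.18 tilt [ 4.e-04 -3.e-04 -1.e+00] q [ 0.049  0.092  1.808 -0.     1.241 -1.298] F [-1.13 -0.28  5.61] M [-0.034  0.094  0.166] w 0.489
shift [-0.0006  0.0003 -0.0004] rot [-0.0002  0.0004 -0.1661]
```

>>> apply_moves(deltas=[[0,0,0,0,0,-0.06,1],[0,0,0,0,0,-0.12,1],[0,0,0,0,0,-0.165,1],[0,0,0,0,0,-0.165,1]])

```text
time: 8.47
tool_pos: [0.5804, 0.0532, 0.2296]
tcp_rot: [0.096, 3.14, -0.001]
wrist_force: [-1.4, -0.7, 5.6]
width: 0.487
```

```bash
python3 go.py .581 .0535 .23 176.7
```

```text
t 8.4667 pos [0.5804 0.0532 0.2296] yaw 176.5 tilt [ 4.e-04 -4.e-04 -1.e+00] q [ 0.049  0.092  1.808 -0.     1.241 -1.461] F [-1.41 -0.65  5.59] M [-0.051  0.099  0.062] w 0.487
shift [-0.0006  0.0003 -0.0004] rot [-0.0004  0.0004 -0.0034]
```

>>> apply_moves(deltas=[[0,0,-0.001,0,0,0,1],[0,0,-0.002,0,0,0,1],[0,0,-0.003,0,0,0,1],[0,0,-0.003,0,0,0,1]])

```text
time: 8.8
tool_pos: [0.5794, 0.0534, 0.2308]
tcp_rot: [-0.1, -3.137, 0.0]
wrist_force: [-0.6, -0.0, -0.8]
width: 0.488
```

```bash
python3 go.py .581 .0535 .23 176.7
```

```text
t 8.8 pos [0.5794 0.0534 0.2308] yaw 176.36 tilt [-2.7e-03 -2.0e-04 -1.0e+00] q [ 0.049  0.091  1.807 -0.     1.247 -1.458] F [-0.58 -0.03 -0.79] M [-0.072  0.099 -0.041] w 0.488
shift [-0.0016  0.0002  0.0008] rot [-0.0004 -0.0026 -0.006 ]
```

>>> apply_moves(deltas=[[0,0,-0.002,0,0,0,1],[0,0,-0.004,0,0,0,1],[0,0,-0.006,0,0,0,1],[0,0,-0.006,0,0,0,1]])

```text
time: 9.13
tool_pos: [0.5803, 0.0533, 0.2385]
tcp_rot: [0.1, 3.14, -0.001]
wrist_force: [-0.2, -2.1, -1.8]
width: 0.492
```

```bash
python3 go.py .581 .0535 .351 176.7
```

```text
t 9.1333 pos [0.5803 0.0533 0.2385] yaw 176.35 tilt [ 0.e+00 -4.e-04 -1.e+00] q [ 0.049  0.086  1.798 -0.     1.258 -1.458] F [-0.21 -2.1  -1.84] M [-0.185  0.188  0.008] w 0.492
shift [-0.0007  0.0002 -0.1125] rot [-0.0004  0.     -0.0061]
```

>>> apply_moves(deltas=[[0,0,-0.008,0,0,0,1],[0,0,-0.018,0,0,0,1],[0,0,-0.03,0,0,0,1],[0,0,-0.042,0,0,0,1],[0,0,-0.053,0,0,0,1],[0,0,-0.06,0,0,0,1],[0,0,-0.063,0,0,0,1],[0,0,-0.063,0,0,0,1]])

```text
time: 9.8
tool_pos: [0.581, 0.0536, 0.3027]
tcp_rot: [0.1, 3.138, 0.0]
wrist_force: [-0.7, -0.1, -1.5]
width: 0.489
```

>>> apply_moves(deltas=[[0,0,0,0,0,0,1],[0,0,0,0,0,0,1],[0,0,0,0,0,0,1],[0,0,0,0,0,0,1],[0,0,0,0,0,0,1],[0,0,0,0,0,0,1]])

```text
time: 10.3
tool_pos: [0.5802, 0.0535, 0.3007]
tcp_rot: [-0.1, -3.139, 0.0]
wrist_force: [0.2, -0.4, -1.6]
width: 0.487
```

```bash
python3 go.py .581 .0535 .302 176.7
python3 - <<'E'
from h import *
from workcell import vision
a=vision.read_camera("scene")[...,::-1]; w=vision.read_camera("wrist")[...,::-1]
o=np.hstack([cv2.resize(a[90:290,190:390],(400,400)),cv2.resize(w[:,64:448],(400,400))])
cv2.imwrite("pics/f1.png",o)
E
python3 go.py .581 .0535 .302 176.7
```

```text
t 10.3 pos [0.5802 0.0535 0.3007] yaw 176.34 tilt [-7.e-04 -0.e+00 -1.e+00] q [ 0.049  0.054  1.718  0.     1.37  -1.458] F [ 0.24 -0.38 -1.59] M [ 0.    -0.001 -0.003] w 0.487
shift [-0.0008  0.0001 -0.0013] rot [-0.0001 -0.0007 -0.0062]
t 10.4 pos [0.5803 0.0535 0.3009] yaw 176.34 tilt [-3.e-04 -0.e+00 -1.e+00] q [ 0.049  0.054  1.718 -0.     1.37  -1.458] F [-0.11 -0.   -2.06] M [-0.015 -0.016 -0.01 ] w 0.485
shift [-0.0007  0.     -0.0011] rot [-0.     -0.0003 -0.0062]
```

View pics/f1.png

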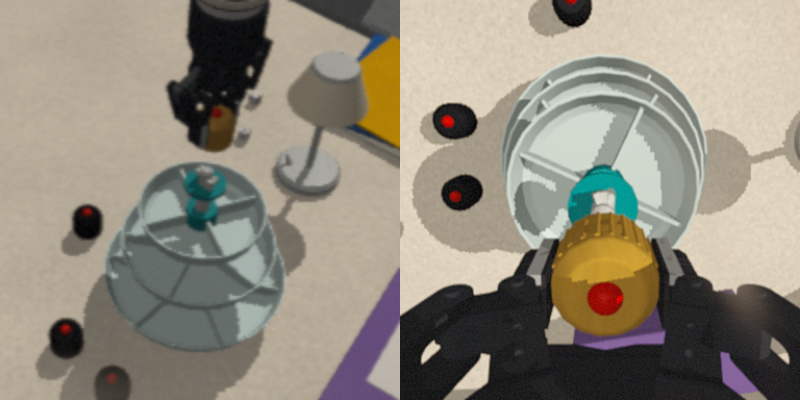

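The left panel (scene crop) shows the bare stud at about (205,180), with the cap in the jaws above it at (215,125). The right panel (wrist) shows the cap at (605,280), gripped upright with the stud visible beneath. The other objects in view look undisturbed, so I hand in.

```bash
python3 -c "
from workcell import job,status
s=status.read_state(); print(s['time'],abs(s['joint_vel']).max()); print(job.finish_job())"
```

```text
10.4 0.0022277260719029014
the job is handed in; nothing more can be done
None
```

The cap is off its stud, and the arm is holding it upright and still about 49 mm above the stud's end. I handed the job in at 10.4 s.

- **Feeling the thread:** I gripped the cap at 60 N and turned it both ways. Counter-clockwise was free for 22°. Clockwise met a hard stop about 9–10° from the start, with the moment rising to 0.53 N m. So the thread is right-handed.
- **Undoing it:** I turned the cap counter-clockwise to about 80° from its start and lifted it straight up about 71 mm. It came off without resistance.
- **Last checks:**
  - The wrist carries about 2 N, which matches the cap's weight.
  - The jaw opening is steady at 0.49, tilt is under 0.1° and the joints are still.
  - The last pictures show the bare stud and the cap in the jaws. The carousel and the objects in those crops look undisturbed; the dice cup, tea glass and coaster were outside them.
- **Disagreements:** Before the grip, the pose readings scattered by 2–3 mm while the arm settled. I saw one odd moment reading of +0.17 N m during loosening; it did not recur, so I took it as noise. Nothing failed.

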